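Open the push-to-open parts cupboard

TASK

Open the small bench cupboard with the green door, so that the roll of tape inside can be got at: press the door in at its round pad with the fingertips or the outside of the fingers until the catch lets go, draw the fingers back so that the spring pushes the door ajar by itself, then put the fingers behind the free edge, swing the door wide open, about square to its cupboard, and come away from it. Never take the door between the fingers, keep the cupboard with the grey door shut, and do not shift or pick up any loose thing.

Things in the scene. Friction and masses are not known exactly. Their poses are not given: they have to be found in the camera images.
- green_cupboard: Plywood bench cupboard with one green handleless door; fixed. Carcass 140 deep (x) x 200 wide (y) x 200 mm high; origin at the centre of its underside; x points into the cupboard (door on the -x side), y to the left seen from the front. Behind the door a hook (60 mm above the bench, 30 mm out from the door) and a spring plunger (42 mm above the bench, 60 mm from the hinge); above them is clear.
- green_door (a joint): Rad: 0 closed, negative pressed in (firm stop -0.035), positive open (limit 1.6); free edge at the right, opening towards the robot. At the push pad it yields at 2 N (allow 8 N); the catch lets go after 4 mm of the 6 mm travel and never latches again. Released, a damped spring opens it to about 0.45 in 1 s. Beyond that it stays where left (friction 0.3 N at the edge).
- green_press (a point): Centre of the face of the round steel push pad (34 mm across, standing 6 mm proud) on the green door's front, 22 mm from the free edge, 168 mm from the hinge, 35 mm below the door's top edge, 165 mm above the bench. Moves with the door; axes: x through the door from front to back, y along the door towards the hinge, z up.
- green_hinge (a point): On the green door's vertical hinge axis: back face of the panel, its left end seen from the front, level with the door's top edge (200 mm above the bench). Fixed; axes as the cupboard's. The panel is 190 mm wide, 180 high, 16 thick; closed, its back face is 7 mm in front of the carcass, its front face 93 mm from the cupboard's origin.
- grey_cupboard: The same cupboard, with the same push pad, but a grey door, beside the green one (either may be on the left). To be left shut. Origin and axes as green_cupboard.
- grey_door (a joint): Grey door, rad: 0 = closed, negative = pressed in, positive = open. Works like the green door.
- tape_roll: Roll of black tape, 58 mm across and 19 high, lying loose inside the green cupboard; origin at the centre of its underside. Bystander.
- screwdriver_blue: Screwdriver with blue handle, 26 x 160 x 25 mm, lying at the left of the bench; origin at the centre of its underside. Bystander.
- spark_plug_box: Small blue card box, 30 x 90 x 30 mm, at the right of the bench; origin at the centre of its underside. Bystander.
- flashlight: Black torch, 45 x 170 x 44 mm, lying at the right of the bench; origin at the centre of its underside. Bystander.

How it is judged:
By the outcome, as a careful person would: the job done as asked, in the order asked, and still so for the second after the job is handed in, with the robot touching nothing.
It also fails if it takes over 51 s, if anything falls off the work surface, if the arm or the gripper's body presses on something with over 40 N, if the wrist force passes 120 N, or if a joint passes its speed limit or range.

ROBOT

A 7-joint arm with a two-finger parallel gripper is mounted at the origin on a cart in front of the work surface, level with it; the furniture and walls round the work are solid. World frame = base frame: x ahead of the robot, y to its left, z up, the work surface at z = 0. Lengths are in m, angles in rad, forces in N, time in s.
With the tool pointing down it reaches from about 0.425 to 0.925 m from the base axis. Payload 6.8 kg.
Tool frame: the origin (TCP) lies at the very end of the fingers, on their centre line; the grasp point (between the pads) lies 19 mm behind it; z points along the fingers, y is the line along which they close (so a half turn about z gives the same grasp; the last joint's range is limited). The gripper opens to 85 mm and grips with 20 to 120 N. Pads are 22 mm wide; open, the fingers measure 114 mm over their backs; the gripper's body (76 mm by 85 mm) begins 54 mm behind the grasp point. The pads swing forward as they close: fully open they stand 13 mm farther back than shut.
Start: joints at [-1.449, 0.477, 0.022, 1.555, -0.011, 1.109, -0.083], TCP at [0.154, 0.657, 0.231] pointing down, gripper open.
Joint ranges: [-2.96, 2.96], [-0.34, 2.1], [-1.41, 1.46], [0.24, 2.44], [-1.37, 4.51], [0.17, 1.92], [-2.96, 2.96]. Speed limits (rad/s): [2.39, 2.39, 3.14, 3.14, 3.14, 3.14, 3.14].

INTERFACE

Orientations are given as a unit quaternion [w, x, y, z].
In Python, from station import bot gives the robot as it stands.
- The arm moves only by the tool jog_arm, never from a script. Its argument "motion" is a list of rows, each a list of 7 numbers: the turn, a rotation vector about the tool's x, y, z in rad, then the shift along the tool's x, y, z in mm, then the finger opening in mm, from 0 to 85.4. A call has 1 to 10 rows; each row is the pose to reach, as a shift and turn from the pose commanded when the call began, along the tool's axes at that moment; what a row does not reach only later rows make up. A row lasts 1/8 s, in which the tool goes at most 62.5 mm and 10.7 degrees, less where a joint would pass 70% of its speed; a pose out of reach is approached as far as the arm can. A call with a gripper value outside its range is refused whole. The fingers move at their own pace and stop on an object; "grip_force" is the grip in N (left out, the last holds). Time passes only in rows, so rows that repeat a pose let the fingers close. It gives the time, the measured TCP pose, the force, the opening and the grip force at its end, in the units of the state.
- bot.get_obs(): the state, without advancing time (a new reading comes with each control period).
- bot.read_camera(name): name is "side" or "top" or "wrist"; returns a dict with "pixels" (480x640x3 uint8, red, green, blue), "camera_matrix" (3x3 intrinsics, pixels), "distortion" ([k1, k2, p1, p2, k3] as OpenCV has them; the pictures are not rectified), "T" (4x4, takes a point from camera to world coordinates); the wrist camera has in their place "tool_from_camera" (4x4, takes a point from camera to tool coordinates, whose origin is the TCP and whose axes are the flange's). Camera axes: x right, y down, z forward; pixel columns grow to the right and rows downward; lengths in m; the calibration is good to about 2 mm. A picture is of the moment at which its call begins: read the wrist's pose just before it. There is no depth.
- bot.hand_in(): hands the job in; it is judged then, once.
Trained networks look in a picture, given as the dict that the camera call returned (one of the last four; its "shot" number tells which), for a name from the list of things; names that differ only in an ending like _2 or _b are one class to them, and where a whole thing is asked for, a point or a joint stands for the part that bears it (a point fixed in the world has none). Each returns a list of dicts, best first, with "score" (0 to 1); they miss things now and then, are a little off and sometimes report something else, mostly with a low value. They report only what shows in the picture. A call takes as long as a camera call.
- bot.spot_in(thing, picture): "xy" ([column, row] in pixels, amid what is visible of it).
- bot.tip_of(thing, picture): "xy" ([column, row] in pixels: a listed point, or the origin of a listed thing).
The state is a dict: "t": time; "q": joint angles; "joint_vel": joint speeds; "joint_torque": joint torques, N m; "eef_pos": TCP position; "tool_rot": TCP orientation; "contact_force": force on the tool from outside, world axes, zero at the start; "torque": the same for the moment, N m; "gripper_width": opening from 0.0 (shut) to 1.0 (fully open); "grasp_force": force on a finger pad.
Only numpy, scipy, OpenCV 4.12 (cv2) and the standard library are available. Lean on these libraries where they do the work, as an engineer would, in place of code of your own. Each camera call takes 0.05 s, during which the arm holds its last target. There are 200 camera calls.

## Working session

There is one attempt and no reset: what is moved stays moved. The work goes in short steps, Python scripts to look and compute and a tool call to move; the robot and the scene stay as the last step left them, time stands still between calls to the robot, and variables do not carry over. Pictures are saved under pics/ and viewed, at most 10 in all, crops included, and the job is handed in when it is done.

Besides the shell and the picture viewer there is one more tool, called after "Call:" as name(argument=value, ...), one argument or row to a line, values as JSON. jog_arm: Moves the arm, as the interface text tells. Its arguments: {"type":"object","properties":{"motion":{"type":"array"},"grip_force":{"type":"number"}},"required":["motion"]}

```bash
mkdir -p pics
cat > h.py <<'E'
import numpy as np, cv2
from scipy.spatial.transform import Rotation as R
from station import bot
def ray(p,xy):
    u=cv2.undistortPoints(np.array([[xy]],float),np.array(p["camera_matrix"]),np.array(p["distortion"]))[0,0]
    T=np.array(p["T"]);d=T[:3,:3]@np.array([u[0],u[1],1]);return T[:3,3],d/np.linalg.norm(d)
def atz(p,xy,z):
    o,d=ray(p,xy);return o+d*(z-o[2])/d[2]
def proj(p,X):
    T=np.linalg.inv(np.array(p["T"]));return cv2.projectPoints(np.array(X,float).reshape(-1,3),cv2.Rodrigues(T[:3,:3])[0],T[:3,3],np.array(p["camera_matrix"]),np.array(p["distortion"]))[0][:,0]
def rot():
    q=bot.get_obs()["tool_rot"];return R.from_quat([q[1],q[2],q[3],q[0]])
E
python3 - <<'E'
from h import *
o=bot.get_obs();print({k:np.round(o[k],3) for k in o});print(rot().as_matrix().round(3))
for n in("side","top"):
    p=bot.read_camera(n);cv2.imwrite(f"pics/{n}0.png",p["pixels"][:,:,::-1]);print(n,np.round(p["T"],3).tolist())
    for t,z in(("green_press",.165),("green_hinge",.2),("green_cupboard",0),("grey_cupboard",0),("screwdriver_blue",0),("spark_plug_box",0),("flashlight",0),("tape_roll",0)):
        for r in bot.tip_of(t,p)[:2]: print(t,np.round(r["xy"],1),round(r["score"],2),atz(p,r["xy"],z).round(4))
E
```

```text
{'t': np.float64(0.0), 'q': array([-1.449,  0.478,  0.022,  1.556, -0.011,  1.109, -0.083]), 'joint_vel': array([ 0.   , -0.001,  0.   ,  0.   , -0.001,  0.002,  0.001]), 'joint_torque': array([-1.0000e-03, -5.9644e+01,  1.6070e+00, -2.8119e+01,  1.2000e-02,
        9.0000e-03,  0.0000e+00]), 'eef_pos': array([0.154, 0.657, 0.23 ]), 'tool_rot': array([-0.   ,  0.115,  0.993, -0.001]), 'contact_force': array([-0.743, -0.568,  0.545]), 'torque': array([0.01 , 0.035, 0.009]), 'grasp_force': np.float64(0.0), 'gripper_width': np.float64(0.997)}
[[-0.974  0.228 -0.   ]
 [ 0.228  0.974 -0.002]
 [-0.    -0.002 -1.   ]]
side [[-0.877, -0.425, 0.226, 0.307], [-0.481, 0.771, -0.418, 0.529], [0.003, -0.475, -0.88, 1.25], [0.0, 0.0, 0.0, 1.0]]
green_press [364.  185.1] 0.91 [ 0.5685 -0.2064  0.165 ]
green_hinge [324.7 216.1] 0.6 [ 0.6071 -0.042   0.2   ]
green_cupboard [318.  215.4] 0.56 [ 0.6842 -0.1428  0.    ]
grey_cupboard [257.7 302.4] 0.66 [0.6939 0.1967 0.    ]
screwdriver_blue [285.7 397.5] 0.81 [0.4887 0.3838 0.    ]
spark_plug_box [408.3 184.6] 0.8 [ 0.4813 -0.3907  0.    ]
flashlight [372.8 170.5] 0.81 [ 0.6089 -0.386   0.    ]
top [[-0.035, -0.789, 0.613, -0.33], [-0.999, 0.033, -0.015, 0.006], [-0.009, -0.614, -0.79, 1.328], [0.0, 0.0, 0.0, 1.0]]
green_press [395.  229.7] 0.87 [ 0.5786 -0.2237  0.165 ]
green_hinge [337.1 211.4] 0.67 [ 0.6234 -0.0614  0.2   ]
green_hinge [362.3 235.2] 0.66 [ 0.536  -0.1254  0.2   ]
green_cupboard [363.3 235.6] 0.69 [ 0.6877 -0.1517  0.    ]
grey_cupboard [254.5 234.7] 0.57 [ 0.7058  0.1971 -0.    ]
spark_plug_box [446.4 286.7] 0.83 [ 0.4845 -0.3852  0.    ]
flashlight [436.  251.8] 0.64 [ 0.6141 -0.375   0.    ]
```

View pics/side0.png

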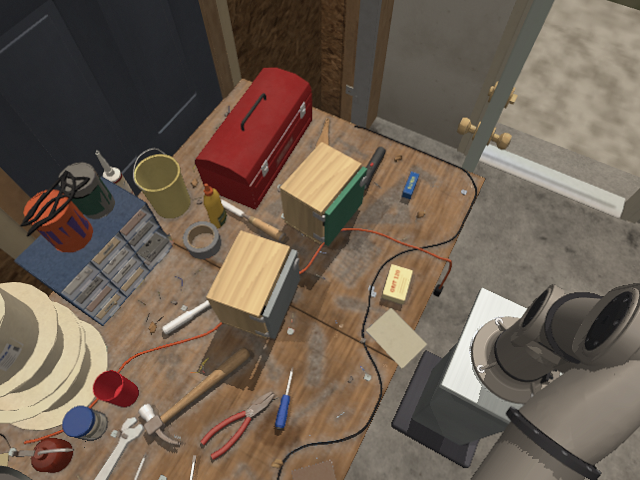

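View pics/top0.png

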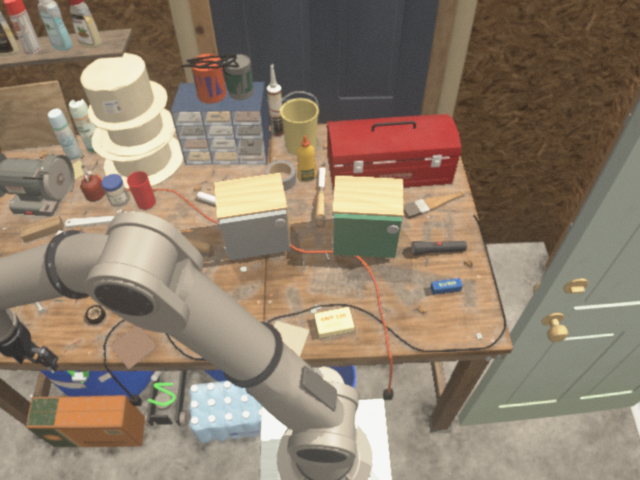

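The green cupboard is on the right: in the top view its top spans about (334–403, 180–212) with the pad near (393,248). In the side view the pad is near (364,185). I need zoomed crops to fit the cupboard pose.

Run:
```python
import cv2,numpy as np
a=cv2.imread("pics/side0.png")[130:260,265:395];b=cv2.imread("pics/top0.png")[165:295,310:440]
cv2.imwrite("pics/crop.png",np.hstack([cv2.resize(i,(400,400),interpolation=cv2.INTER_CUBIC) for i in(a,b)]))
```

```text
(no output)
```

View pics/crop.png

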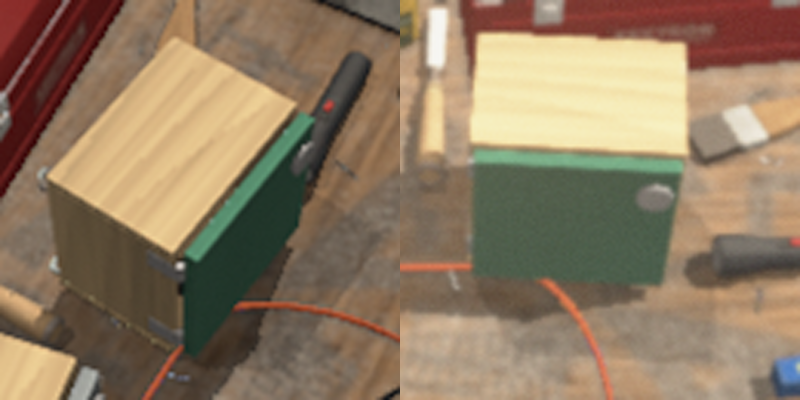

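Run:
```python
from h import *
from scipy.optimize import least_squares
L={"side":[((175,250),(-.07,.1,.2)),((297,103),(-.07,-.1,.2)),((180,40),(.07,-.1,.2)),((50,178),(.07,.1,.2)),((315,120),(-.093,-.095,.2)),((303,157),(-.099,-.073,.165))],
"top":[((77,33),(.07,.1,.2)),((285,42),(.07,-.1,.2)),((286,155),(-.07,-.1,.2)),((72,148),(-.07,.1,.2)),((74,163),(-.093,.095,.2)),((283,168),(-.093,-.095,.2)),((255,197),(-.099,-.073,.165))]}
P={n:bot.read_camera(n) for n in L};off={"side":(265,130),"top":(310,165)}
def W(v,X): c,s=np.cos(v[2]),np.sin(v[2]);return np.array([[v[0]+c*x-s*y,v[1]+s*x+c*y,z] for x,y,z in X])
def f(v): return np.concatenate([(proj(P[n],W(v,[X for _,X in L[n]]))-np.array([np.array(u)*.325+off[n] for u,_ in L[n]])).ravel() for n in L])
r=least_squares(f,[.69,-.15,-.1],loss="soft_l1");print(r.x.round(4),f(r.x).reshape(-1,2).round(1).tolist())
v=r.x;print("pad,hinge,edge",W(v,[(-.099,-.073,.165),(-.077,.095,.2),(-.093,-.095,.2)]).round(4))
```

```text
[ 0.6804 -0.1553 -0.1017] [[-0.5, 0.8], [-0.2, -0.5], [-2.7, -1.8], [-1.7, -0.3], [-0.1, -1.1], [0.4, 0.4], [0.1, 0.7], [-0.3, 0.8], [0.8, 0.2], [-0.8, -0.9], [-0.1, 0.6], [0.3, 2.2], [0.3, 1.9]]
pad,hinge,edge [[ 0.5745 -0.2179  0.165 ]
 [ 0.6134 -0.053   0.2   ]
 [ 0.5782 -0.2404  0.2   ]]
```

```bash
cat >> h.py <<'E'
V=[.6804,-.1553,-.1017]
def loc2w(x,y,z): c,s=np.cos(V[2]),np.sin(V[2]);return np.array([V[0]+c*x-s*y,V[1]+s*x+c*y,z])
def w2loc(p): c,s=np.cos(V[2]),np.sin(V[2]);d=np.array(p)-[V[0],V[1],0];return np.array([c*d[0]+s*d[1],-s*d[0]+c*d[1],d[2]])
def d(w): return (rot().inv().apply(np.array(w)-np.array(bot.get_obs()["eef_pos"]))*1000).round(0).tolist()
E
python3 - <<'E'
from h import *
for w in((.45,.25,.27),(.47,-.2,.27)): print(d(w))
E
```

```text
[-381.0, -329.0, -39.0]
[-503.0, -763.0, -39.0]
```

Call:
jog_arm(
  motion=[
    [0,0,0,-20,-20,-30,0],
    [0,0,-0.03,-60,-55,-40,0],
    [0,0,-0.06,-110,-95,-40,0],
    [0,0,-0.09,-160,-135,-40,0],
    [0,0,-0.11,-210,-175,-40,0],
    [0,0,-0.128,-260,-220,-40,0],
    [0,0,-0.128,-310,-265,-40,0],
    [0,0,-0.128,-350,-305,-40,0],
    [0,0,-0.128,-381,-340,-40,0],
    [0,0,-0.128,-395,-385,-40,0],
  ],
  grip_force=40,
)

```text
t: 2.25
eef_pos: [0.4522, 0.1902, 0.2716]
tool_rot: [0.001, 0.052, 0.999, 0.0]
contact_force: [0.3, 0.6, 0.5]
gripper_width: -0.003
grasp_force: 0.0
```

Run:
```python
from h import *
o=bot.get_obs();print(np.round(o["eef_pos"],3),np.round(o["q"],2),rot().as_matrix().round(3),o["gripper_width"],o["t"])
w=loc2w(-.15,-.073,.27);print(d(w))
```

```text
[0.452 0.19  0.272] [-0.77  0.13  0.27  1.95 -0.04  1.07  0.98] [[-0.995  0.104  0.001]
 [ 0.104  0.995  0.   ]
 [-0.001  0.    -1.   ]] -0.0032698967024629233 2.25
[-113.0, -393.0, 2.0]
```

Call:
jog_arm(
  motion=[
    [0,0,0,-12,-44,0,0],
    [0,0,0,-25,-90,0,0],
    [0,0,0,-40,-140,0,0],
    [0,0,0,-55,-190,0,0],
    [0,0,0,-70,-240,0,0],
    [0,0,0,-85,-290,0,0],
    [0,0,0,-100,-340,0,0],
    [0,0,0,-110,-380,10,0],
    [0,0,0,-113,-393,50,0],
    [0,0,0,-113,-393,75,0],
  ],
)

```text
t: 3.5
eef_pos: [0.5224, -0.2116, 0.1949]
tool_rot: [-0.0, 0.052, 0.999, -0.0]
contact_force: [-0.2, 0.2, -0.0]
gripper_width: 0.003
grasp_force: 0.0
```

Run:
```python
from h import *
o=bot.get_obs();print(np.round(o["eef_pos"],3),w2loc(o["eef_pos"]).round(3),np.round(o["q"],2))
p=bot.read_camera("wrist");cv2.imwrite("pics/w1.png",p["pixels"][:,:,::-1])
T=np.eye(4);T[:3,:3]=rot().as_matrix();T[:3,3]=o["eef_pos"];p["T"]=T@np.array(p["tool_from_camera"])
for r in bot.tip_of("green_press",p)[:2]:print(r["xy"],r["score"],w2loc(atz(p,r["xy"],.165)).round(4))
print(proj(p,[loc2w(-.093,-.095,.2),loc2w(-.093,.095,.2),loc2w(-.099,-.073,.165)]).round(0))
```

```text
[ 0.522 -0.212  0.195] [-0.151 -0.072  0.195] [-0.16  0.37  0.55  1.89 -0.23  0.95  1.96]
[325.9, 365.6] 0.63 [-0.0962 -0.0712  0.165 ]
[[278. 414.]
 [643. 402.]
 [323. 361.]]
```

View pics/w1.png

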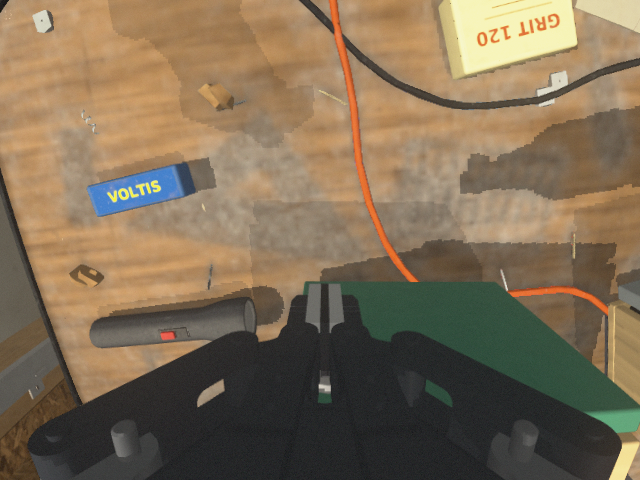

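The wrist view shows the pad near (326,366), within about 3 mm of the fit. The fingers are in line with it. Next I lower and approach.

Call:
jog_arm(
  motion=[
    [0,0,0,0,0,20,0],
    [0,0,0,0,0,42,0],
    [0,0,0,-12,0,42,0],
    [0,0,0,-24,0,42,0],
    [0,0,0,-32,0,42,0],
    [0,0,0,-34,0,42,0],
    [0,0,0,-36,0,42,0],
    [0,0,0,-38,0,42,0],
  ],
)

```text
t: 4.6
eef_pos: [0.5608, -0.2139, 0.1543]
tool_rot: [-0.0, 0.051, 0.999, 0.0]
contact_force: [0.1, -0.1, -1.1]
gripper_width: 0.001
grasp_force: 0.0
```

Call:
jog_arm(
  motion=[
    [0,0,0,-1,0,0,0],
    [0,0,0,-2,0,0,0],
    [0,0,0,-3,0,0,0],
    [0,0,0,-4,0,0,0],
    [0,0,0,-4,0,0,0],
  ],
)

```text
t: 5.22
eef_pos: [0.565, -0.2143, 0.1543]
tool_rot: [-0.0, 0.051, 0.999, 0.0]
contact_force: [-0.5, -0.2, -0.3]
gripper_width: 0.003
grasp_force: 0.0
```

Call:
jog_arm(
  motion=[
    [0,0,0,-1,0,0,0],
    [0,0,0,-2,0,0,0],
    [0,0,0,-3,0,0,0],
    [0,0,0,-3,0,0,0],
  ],
)

```text
t: 5.72
eef_pos: [0.5674, -0.2148, 0.1542]
tool_rot: [-0.0, 0.051, 0.999, 0.0]
contact_force: [-3.9, -0.2, 2.1]
gripper_width: 0.001
grasp_force: 1.8
```

Call:
jog_arm(
  motion=[
    [0,0,0,-1,0,0,0],
    [0,0,0,-2,0,0,0],
    [0,0,0,-3,0,0,0],
    [0,0,0,-3,0,0,0],
  ],
)

```text
t: 6.22
eef_pos: [0.571, -0.2151, 0.1542]
tool_rot: [0.0, 0.051, 0.999, -0.0]
contact_force: [-3.4, -1.1, 0.2]
gripper_width: 0.001
grasp_force: 1.2
```

Call:
jog_arm(
  motion=[
    [0,0,0,-0.7,0,0,0],
    [0,0,0,-1.5,0,0,0],
    [0,0,0,-1.5,0,0,0],
  ],
)

```text
t: 6.6
eef_pos: [0.5721, -0.2152, 0.1542]
tool_rot: [-0.0, 0.051, 0.999, 0.0]
contact_force: [-4.1, -1.3, -0.5]
gripper_width: 0.0
grasp_force: 2.0
```

Call:
jog_arm(
  motion=[
    [0,0,0,15,0,0,0],
    [0,0,0,45,0,0,0],
    [0,0,0,75,0,0,0],
    [0,0,0,95,0,0,0],
    [0,0,0,110,0,0,0],
    [0,0,0,110,0,0,0],
    [0,0,0,110,0,0,0],
    [0,0,0,110,0,0,0],
    [0,0,0,110,0,0,0],
    [0,0,0,110,0,0,0],
  ],
)

```text
t: 7.85
eef_pos: [0.4631, -0.2039, 0.1542]
tool_rot: [-0.0, 0.051, 0.999, -0.0]
contact_force: [-0.3, -0.0, 0.8]
gripper_width: -0.0
grasp_force: 0.0
```

Run:
```python
from h import *
o=bot.get_obs();print(w2loc(o["eef_pos"]).round(3),np.round(o["q"],2),o["t"])
c=[]
for n,(x,y) in {"side":(265,130),"top":(310,165)}.items():
    p=bot.read_camera(n);c.append(cv2.resize(p["pixels"][y:y+160,x-20:x+140,::-1],(400,400)))
    for r in bot.tip_of("green_press",p)[:1]:print(n,r["xy"],r["score"],w2loc(atz(p,r["xy"],.165)).round(4))
cv2.imwrite("pics/c2.png",np.hstack(c))
```

```text
[-0.211 -0.07   0.154] [-0.16  0.33  0.55  2.06 -0.23  0.81  1.99] 7.85
side [380.7, 199.0] 0.59 [-0.17   -0.0486  0.165 ]
top [382.9, 249.0] 0.63 [-0.1642 -0.0438  0.165 ]
```

View pics/c2.png

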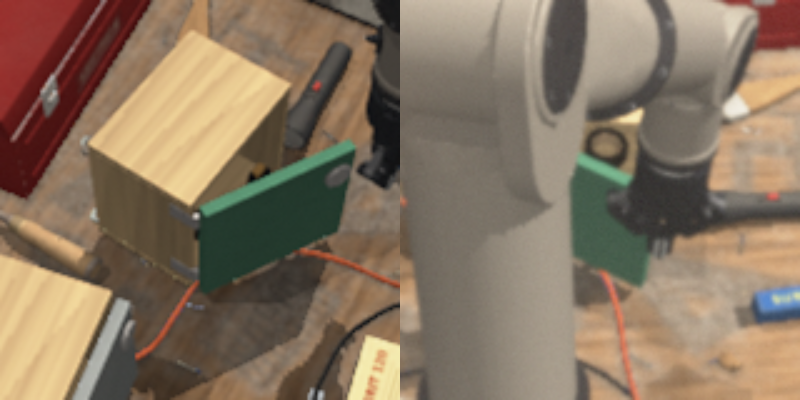

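The door has sprung ajar to about 0.43 rad; its free edge is near (355,150) in the left crop. The next moves take the fingers around the free edge and behind it.

Call:
jog_arm(
  motion=[
    [0,0,0,0,-35,0,0],
    [0,0,0,0,-75,0,0],
    [0,0,0,-30,-80,0,0],
    [0,0,0,-65,-80,0,0],
    [0,0,0,-96,-80,0,0],
    [0,0,0,-98,-80,0,0],
    [0,0,0,-98,-55,0,0],
    [0,0,0,-98,-25,0,0],
    [0,0,0,-98,5,0,0],
    [0,0,0,-98,15,0,0],
  ],
)

```text
t: 9.3
eef_pos: [0.5615, -0.1969, 0.1541]
tool_rot: [-0.0, 0.05, 0.999, 0.001]
contact_force: [-0.1, 0.1, -0.4]
gripper_width: -0.0
grasp_force: 0.0
```

Run:
```python
from h import *
o=bot.get_obs();P=w2loc(o["eef_pos"]);print(P.round(4),np.round(o["q"],2))
for th in (.35,.45,.6,.8,1,1.2,1.4,1.5,1.56,1.6):
    u=np.array([-np.sin(th),-np.cos(th)]);n=np.array([-np.cos(th),np.sin(th)])
    # finger half extents 11 (x) 14.5 (y)
    off=.011*abs(n[0])+.0145*abs(n[1]);t=np.array([-.077,.095])+.15*u-off*n
    print(th,((t-P[:2])*[-1000,1000]).round(0))
```

```text
[-0.114  -0.0535  0.1541] [-0.16  0.47  0.52  1.85 -0.3   0.9   1.97]
0.35 [0. 2.]
0.45 [14.  6.]
0.6 [33. 15.]
0.8 [58. 31.]
1 [79. 52.]
1.2 [96. 78.]
1.4 [108. 107.]
1.5 [112. 123.]
1.56 [113. 132.]
1.6 [113. 138.]
```

Call:
jog_arm(
  motion=[
    [0,0,0,7,4,0,0],
    [0,0,0,14,6,0,0],
    [0,0,0,23,10,0,0],
    [0,0,0,33,15,0,0],
    [0,0,0,46,23,0,0],
    [0,0,0,58,31,0,0],
    [0,0,0,69,41,0,0],
    [0,0,0,79,52,0,0],
    [0,0,0,88,65,0,0],
    [0,0,0,96,78,0,0],
  ],
)

```text
t: 10.55
eef_pos: [0.474, -0.1104, 0.1543]
tool_rot: [0.0, 0.051, 0.999, 0.0]
contact_force: [0.4, -1.6, 0.4]
gripper_width: 0.002
grasp_force: 0.0
```

Call:
jog_arm(
  motion=[
    [0,0,0,4,9,0,0],
    [0,0,0,8,19,0,0],
    [0,0,0,12,29,0,0],
    [0,0,0,15,38,0,0],
    [0,0,0,16,45,0,0],
    [0,0,0,17,51,0,0],
    [0,0,0,17,51,0,0],
  ],
)

```text
t: 11.42
eef_pos: [0.4628, -0.0589, 0.1544]
tool_rot: [0.0, 0.051, 0.999, 0.0]
contact_force: [-0.6, -0.0, 1.6]
gripper_width: 0.001
grasp_force: 0.0
```

Run:
```python
from h import *
o=bot.get_obs();P=w2loc(o["eef_pos"]);print(P.round(4),np.round(o["q"],2))
p=bot.read_camera("side");cv2.imwrite("pics/s3.png",cv2.resize(p["pixels"][110:290,240:440,::-1],(800,600)[:1]*1+(600,) if 0 else (660,594)))
def pts(th):
    u=np.array([-np.sin(th),-np.cos(th)]);n=np.array([-np.cos(th),np.sin(th)]);h=np.array([-.077,.095])
    return [loc2w(*(h+.19*u),.2),loc2w(*(h+.19*u+.016*n),.2)]
for th in(1.4,1.5,1.57):print(th,((proj(p,pts(th))-[240,110])*3.3).round(0).tolist())
```

```text
[-0.2262  0.0738  0.1544] [-0.46  0.25  0.53  2.14 -0.18  0.79  1.65]
1.4 [[499.0, 423.0], [492.0, 440.0]]
1.5 [[489.0, 442.0], [480.0, 458.0]]
1.57 [[481.0, 455.0], [470.0, 470.0]]
```

View pics/s3.png

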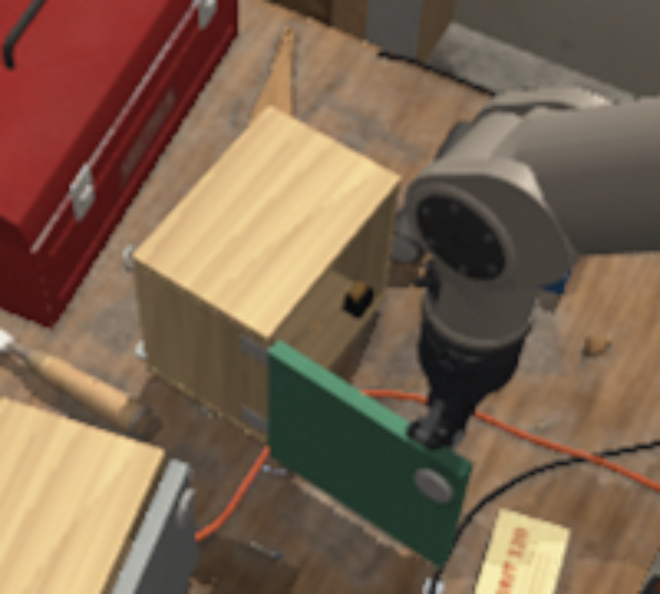

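The door stands about square: its free edge is at (470,462), which matches about 1.55 rad. Now I back off and retreat.

Call:
jog_arm(
  motion=[
    [0,0,0,0,-15,0,0],
    [0,0,0,0,-40,0,0],
    [0,0,0,0,-65,0,0],
    [0,0,0,0,-85,0,0],
    [0,0,0,0,-90,-30,0],
    [0,0,0,0,-95,-70,0],
    [0,0,0,0,-100,-110,0],
    [0,0,0,0,-100,-130,0],
    [0,0,0,0,-100,-130,0],
    [0,0,0,0,-100,-130,0],
  ],
)

```text
t: 12.72
eef_pos: [0.4517, -0.1589, 0.2833]
tool_rot: [-0.001, 0.051, 0.999, 0.0]
contact_force: [0.5, 1.1, -1.3]
gripper_width: -0.002
grasp_force: 0.0
```

Run:
```python
from h import *
p=bot.read_camera("side");cv2.imwrite("pics/s4.png",p["pixels"][60:440,140:500,::-1])
```

```text
(no output)
```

View pics/s4.png

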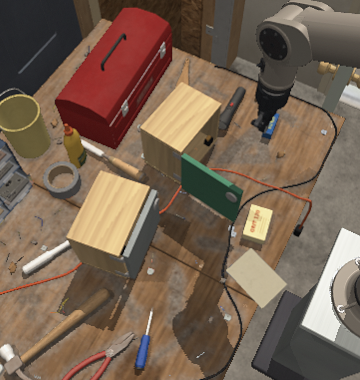

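The green door is wide open at (210,185), the grey door at (140,235) is shut, and the gripper is clear of everything.

```bash
python3 -c "
from station import bot
print(bot.hand_in())"
```

```text
the job is handed in; nothing more can be done
None
```

The green door is open to about 1.55 rad, roughly square to its cupboard, with the grey door still shut, no loose things touched, and the arm clear; the job was handed in at about 13 s.

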